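Open the filter canister

TASK

Unscrew the blue screw cap of the white filter canister (anticlockwise, nearly one and a half turns, without pulling it off by force) until its thread is free, and lift it away. Set it down, without dropping it, upright with its knob up, flat inside the steel tray, and let go. Leave the flask, wash bottle and beaker where they are.

Things in the scene. Friction and masses are not known exactly. Their poses are not given: they have to be found in the camera images.
- cap_grip (a point): Grip point of the loose blue screw cap: on its axis in the plain round knob (44 mm diameter, 43 mm tall; any grasp yaw), 19 mm below the knob's top, 24 mm above the skirt's top, 66 mm above the cap's lower edge. Cap 85 mm tall, about 150 g. z up its axis, x along the white stripe on top. Screwed on, this point is 30 mm above the canister's rim.
- cap_foot (a point): Centre of the cap's open lower edge. Ribbed skirt 74 mm diameter, 42 mm tall. Unscrews anticlockwise from above, climbing 18 mm per turn (2.9 mm per rad; let the gripper rise with it). After about 8.6 rad (1.37 turns, 25 mm) the thread is free; then lift straight up, 12 mm or more, to clear the rim. Play 2 mm sideways, 1 mm up; turns easily, stays put when released.
- mouth (a point): Centre of the canister's mouth, at its rim, 125 mm above the table; z up, x in line with the cap's stripe when screwed on. White filter canister, fixed to the bench: square base 130 mm wide, 12 mm high; body 92 mm diameter up to 85 mm; neck with three-start right-hand thread, 57 mm over its crests, around a blue filter. It cannot turn.
- tray_in (a point): Centre of the inner floor of the square brushed-steel tray, 5 mm above the table; x and y along its sides. Outside 180 by 180 mm, rim 16 mm above the table, walls 5 mm thick, inside 170 by 170 mm and flat. Fixed to the bench. The canister and the tray may stand either way round, one to the robot's left and one to its right.
- flask: Bystander: clear glass conical flask, base 104 mm in diameter, 166 mm tall, standing loose; origin under its centre.
- wash_bottle: Bystander: white plastic bottle with a red cap, 68 mm in diameter, 170 mm tall, standing loose; origin under its centre.
- beaker: Bystander: small clear open beaker, 64 mm in diameter, 75 mm tall, standing loose; origin under its centre.
Mind the look-alikes: they are no part of the job. Leave any black look-alike of the part that bears cap_grip alone.

How it is judged (in metres and radians):
On the way, in this order (a step that is already met when the one before it is completed fails the run):
1. the cap has been unscrewed half a turn and has climbed about 9 mm on its thread (z of cap_grip in the frame of mouth between 0.0373 and 0.0412 m and angle between the x axis of cap_grip and the x axis of mouth, either way round below 0.4 rad and horizontal distance between cap_grip and mouth below 0.008 m), for 0.05 s.
2. the cap has been unscrewed one full turn and has climbed about 18 mm on its thread (z of cap_grip in the frame of mouth between 0.0463 and 0.0502 m and angle between the x axis of cap_grip and the x axis of mouth, either way round below 0.4 rad and horizontal distance between cap_grip and mouth below 0.008 m), for 0.05 s.
3. the cap is lifted clear of the canister (z of cap_grip in the frame of mouth above 0.067 m), for 0.1 s.
At the end, for the whole second after the job is handed in: The cap stands upright (within 0.08 rad), knob up, flat on the floor of the tray, wholly inside its walls (its axis within 52 mm of the tray's centre along both sides), at rest and released (x of cap_grip in the frame of tray_in between -0.052 and 0.052 m and y of cap_grip in the frame of tray_in between -0.052 and 0.052 m and z of cap_grip in the frame of tray_in between 0.061 and 0.07 m and angle between cap_grip's own z axis and vertical below 0.08 rad and linear speed of cap below 0.02 m/s and angular speed of cap below 0.15 rad/s and contact force between the fingers and cap below 0.1 N); the robot touches nothing.
It fails at once if the flask is knocked over or pushed more than 30 mm (distance of flask from where it was at the start of the episode above 0.03 m or angle between flask's own z axis and vertical above 0.5 rad).
It fails at once if the wash bottle is knocked over or pushed more than 30 mm (distance of wash_bottle from where it was at the start of the episode above 0.03 m or angle between wash_bottle's own z axis and vertical above 0.5 rad).
It fails at once if the beaker is knocked over or pushed more than 30 mm (distance of beaker from where it was at the start of the episode above 0.03 m or angle between beaker's own z axis and vertical above 0.5 rad).
It fails at once if the cap is dropped (falls untouched by the fingers at over 0.7 m/s, about 25 mm of fall) (linear speed of cap above 0.7 m/s and contact force between the fingers and cap below 0.05 N).
It also fails if it takes over 72 s, if anything falls off the work surface, if the arm or the gripper's body presses on something with over 40 N, if the wrist force passes 120 N, or if a joint passes its speed limit or range.

ROBOT

A 6-joint arm with a two-finger parallel gripper is mounted at the origin on the work surface. World frame = base frame: x ahead of the robot, y to its left, z up, the work surface at z = 0. Lengths are in mm, angles in rad, forces in N, time in s.
With the tool pointing down it reaches from about 350 to 875 mm from the base axis. Payload 4.2 kg.
Tool frame: the origin (TCP) lies between the finger pads; the fingertips stand 25 mm ahead of it and the grasp point (between the pads) lies 6 mm ahead of it; z points along the fingers, x is the direction in which the jaws open and shut, and the axes are right-handed (so a half turn about z gives the same grasp; the last joint's range is limited). The gripper opens to 87 mm and grips with 3 to 60 N. Pads are 19 mm wide; open, the fingers measure 117 mm over their backs; the gripper's body (75 mm by 190 mm) begins 51 mm behind the grasp point.
Start: joints at [-1.086, 0.385, 0.008, 0, -1.194, -0.259], TCP at [139.947, -609.109, 247.55] pointing down, gripper open.
Joint ranges: [-3.14, 3.14], [-1.21, 2.06], [-1.07, 1.41], [-3.16, 2.05], [-2.99, -0.16], [-3.1, 3.1]. Speed limits (rad/s): [2.79, 2.79, 3.14, 3.14, 3.14, 3.14].

INTERFACE

Orientations are given as a 3x3 rotation matrix whose columns are the frame's x, y, z axes.
In Python, from cell import manip gives the robot as it stands. The module is installed in compiled form; this text tells all that it offers.
- The arm moves only by the tool apply_moves, never from a script. Its argument "commands" is a list of rows, each an object with "dp": the shift along the tool's x, y, z in cm, a list of three; "twist": the turn, a rotation vector about the tool's x, y, z in rad, a list of three; "gripper": the opening in per cent of the stroke, from 0 (shut) to 100 (fully open). A call has 1 to 20 rows; each row shifts and turns the commanded pose from where the row before left it, along the tool's axes as they then stand; what a row does not reach is not made up. A row lasts 1/12 s, in which the tool goes at most 41.7 mm and 7.16 degrees, less where a joint would pass 70% of its speed; a pose out of reach is approached as far as the arm can. A call with a gripper value outside its range is refused whole. The fingers move at their own pace and stop on an object; "grip_force" is the grip in N (left out, the last holds). Time passes only in rows, so rows that do not move let the fingers close. It gives the time, the measured TCP pose, the force and the opening at its end, in the units of the state.
- manip.read_state(): the state, without advancing time (a new reading comes with each control period).
- manip.get_image(name): name is "side" or "top" or "wrist"; returns a dict with "image" (400x640x3 uint8, red, green, blue), "mtx" (3x3 intrinsics, pixels), "R" (3x3) and "t" (3): a world point X has camera coordinates R X + t. Camera axes: x right, y down, z forward; pixel columns grow to the right and rows downward; lengths in mm; the calibration is good to about 2 mm. The wrist camera is an equidistant fisheye: a pixel r from the principal point sees the ray r / f radians off the axis. A picture is of the moment at which its call begins. There is no depth.
- manip.finish_job(): hands the job in, once; it reports no verdict.
The state is a dict: "clock": time; "q": joint angles; "dq": joint speeds; "effort": joint torques, N m; "eef_pos": TCP position; "tcp_rot": TCP orientation; "ft_force": force on the tool from outside, world axes, zero at the start; "torque": the same for the moment, N m; "gripper_width": finger opening in mm.
Only numpy, scipy, OpenCV 4.12 (cv2) and the standard library are available. Lean on these libraries where they do the work, as an engineer would, in place of code of your own. Each camera call takes 0.05 s, during which the arm holds its last target.

## Working session

There is one attempt and no reset: what is moved stays moved. The work goes in short steps, Python scripts to look and compute and a tool call to move; the robot and the scene stay as the last step left them, time stands still between calls to the robot, and variables do not carry over. Pictures are saved under pics/ and viewed, and the job is handed in when it is done.

Besides the shell and the picture viewer there is one more tool, called after "Request:" by a JSON object that holds its "method" and its "body". apply_moves: Moves the arm, as the interface text tells. Its arguments: {"type":"object","properties":{"commands":{"type":"array"},"grip_force":{"type":"number"}},"required":["commands"]}

```bash
mkdir -p pics; cat > h.py <<'E'
import numpy as np,cv2
from cell import manip
def snap(n,fn):
    d=manip.get_image(n); cv2.imwrite('pics/'+fn,d['image'][:,:,::-1]); np.savez('pics/'+fn+'.npz',**{k:np.array(d[k]) for k in('image','mtx','R','t')}); return d
def ld(fn): return dict(np.load('pics/'+fn+'.npz'))
def onplane(d,u,v,z):
    K,R,t=map(np.array,(d['mtx'],d['R'],d['t'])); t=t.ravel()
    r=R.T@np.linalg.solve(K,[u,v,1.]); c=-R.T@t
    return c+r*(z-c[2])/r[2]
def proj(d,X):
    x=d['mtx']@(np.array(d['R'])@np.array(X,float)+np.array(d['t']).ravel()); return x[:2]/x[2]
E
python3 - <<'E'
from h import *
for n in('side','top','wrist'):
    d=snap(n,n+'0.png'); print(n,-np.array(d['R']).T@np.array(d['t']).ravel(),np.array(d['mtx']).tolist())
s=manip.read_state(); print(s)
E
```

```text
side [ 320.92349174 1044.62018334 1321.5874791 ] [[506.2995147207424, 0.0, 315.40168477722017], [0.0, 506.2995147207424, 195.9824205677075], [0.0, 0.0, 1.0]]
top [ 558.76167803   -8.33323511 1184.78592636] [[426.9311163249469, 0.0, 324.8152991024148], [0.0, 426.9311163249469, 199.83248123964873], [0.0, 0.0, 1.0]]
wrist [  68.22998953 -624.77978012  383.81921185] [[309.70691628693146, 0.0, 322.0144790506238], [0.0, 309.70691628693146, 203.4037384182505], [0.0, 0.0, 1.0]]
{'clock': 0.15, 'q': array([-1.08639239e+00,  3.85362493e-01,  6.98164976e-03, -3.65930421e-04,
       -1.19399575e+00, -2.58616038e-01]), 'dq': array([ 0.00033579, -0.00211498,  0.00396008,  0.00257732,  0.00113408,
        0.00086914]), 'effort': array([-4.25410972e-04, -3.91052234e+01,  1.87586117e+01,  4.22230661e+00,
        1.23498577e-02, -1.40058614e-04]), 'eef_pos': array([ 139.86625192, -608.74130441,  246.73571664]), 'tcp_rot': array([[-2.23742495e-01,  9.74648197e-01, -4.34775070e-04],
       [ 9.74646956e-01,  2.23742904e-01,  1.55689105e-03],
       [ 1.61469889e-03, -7.54095097e-05, -9.99998694e-01]]), 'ft_force': array([-0.12107873,  0.98470421, -0.11976913]), 'torque': array([ 0.08540975,  0.00173315, -0.01069088]), 'gripper_width': 87.10609552060724}
```

View pics/side0.png

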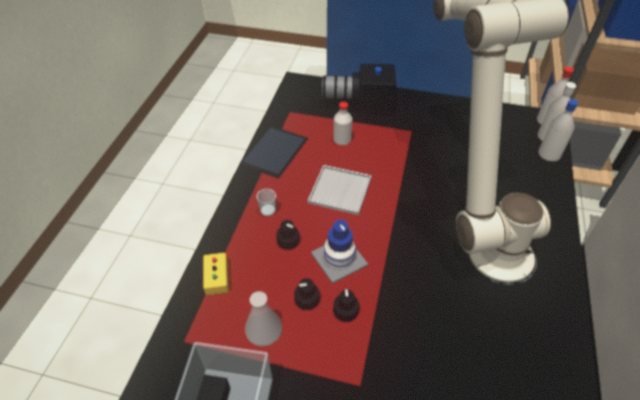

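View pics/top0.png

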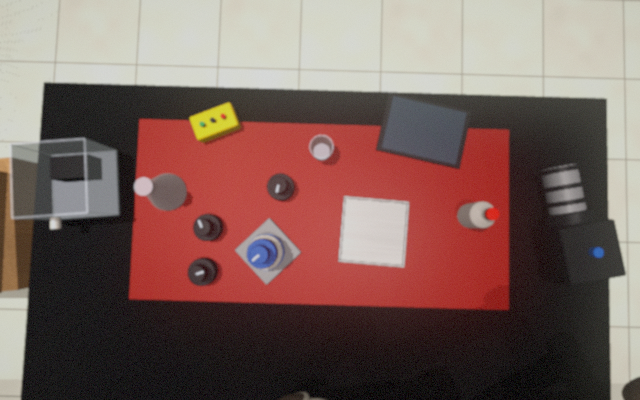

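The blue cap sits on the canister at top (263,251) and side (341,235). The black look-alikes are at top (281,187), (207,227) and (203,271), and the tray is the light square at top (374,231). Only the (263,251) cap is blue and on a canister. I'll confirm that in an enlarged crop and measure it.

```bash
python3 - <<'E'
from h import *
t=ld('top0.png'); s=ld('side0.png')
a=cv2.resize(t['image'][195:305,180:330],None,fx=5,fy=5,interpolation=cv2.INTER_CUBIC)
b=cv2.resize(s['image'][205:285,300:380],None,fx=5,fy=5,interpolation=cv2.INTER_CUBIC)
cv2.imwrite('pics/crop0t.png',a[:,:,::-1]);cv2.imwrite('pics/crop0s.png',b[:,:,::-1])
for n,d,reg in(('top',t,(230,280,240,290)),('side',s,(215,260,320,365))):
    hsv=cv2.cvtColor(d['image'],cv2.COLOR_RGB2HSV)
    m=((hsv[...,0]>105)&(hsv[...,0]<130)&(hsv[...,1]>110)).astype(np.uint8); M=np.zeros_like(m); r0,r1,c0,c1=reg; M[r0:r1,c0:c1]=m[r0:r1,c0:c1]
    x,y,w,h=cv2.boundingRect(M); mo=cv2.moments(M,True); print(n,x,y,w,h,mo['m10']/mo['m00'],mo['m01']/mo['m00'],mo['m00'])
# tray in top
hsv=cv2.cvtColor(t['image'],cv2.COLOR_RGB2HSV)
m=((hsv[...,1]<60)&(hsv[...,2]>110)).astype(np.uint8); M=np.zeros_like(m); M[185:280,330:420]=m[185:280,330:420]
c=max(cv2.findContours(M,0,2)[0],key=cv2.contourArea); r=cv2.minAreaRect(c);print('tray',r)
P=np.array([onplane(t,u,v,16) for u,v in cv2.boxPoints(r)]);print(P,P.mean(0),np.linalg.norm(P[1]-P[0]),np.linalg.norm(P[2]-P[1]))
# base
m=((hsv[...,1]<60)&(hsv[...,2]>90)).astype(np.uint8); M=np.zeros_like(m); M[210:290,228:305]=m[210:290,228:305]
c=max(cv2.findContours(M,0,2)[0],key=cv2.contourArea); r=cv2.minAreaRect(c);print('base',r)
P=np.array([onplane(t,u,v,12) for u,v in cv2.boxPoints(r)]);print(P,P.mean(0),np.linalg.norm(P[1]-P[0]),np.linalg.norm(P[2]-P[1]))
E
```

```text
top 248 240 28 28 262.05197132616485 252.8279569892473 558.0
side 328 220 24 30 339.34564643799473 234.844327176781 379.0
tray ((373.541748046875, 231.346435546875), (66.55596160888672, 66.24282836914062), 4.899092674255371)
[[ 467.79356607  -46.83072405   16.        ]
 [ 648.05852323  -57.62323655   16.        ]
 [ 637.58045483 -239.88306431   16.        ]
 [ 457.5437879  -227.28244696   16.        ]] [ 552.74408301 -142.90486797   16.        ] 180.58774351242099 182.5607699728531
base ((267.5706787109375, 250.80874633789062), (47.100746154785156, 47.5111083984375), 46.84761428833008)
[[491.05225367 236.25262285  12.        ]
 [582.37718548 144.8916449   12.        ]
 [491.1325232   53.51376648  12.        ]
 [400.72524975 144.86467937  12.        ]] [491.32180302 144.8806784   12.        ] 129.17844812930483 129.13367128290503
```

View pics/crop0t.png

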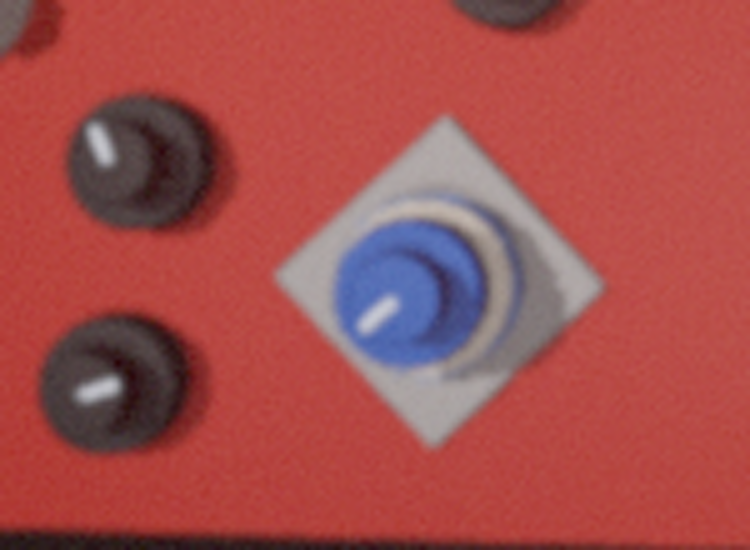

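View pics/crop0s.png

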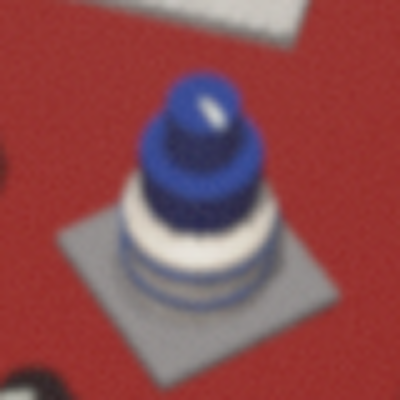

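The crop shows the only blue cap, on the white canister with its square base. Its stripe points to the lower left. The black ones have no canister. Next I'll cross-check the axis position.

```bash
python3 - <<'E'
from h import *
t=ld('top0.png'); s=ld('side0.png')
print(onplane(t,180+411/5-.4,195+293/5-.4,131))
print(onplane(t,180+393/5-.4,195+298/5-.4,174))
for d in(t,s):
  print(proj(d,[491.3,144.9,174]),proj(d,[491.3,144.9,131]),proj(d,[491.3,144.9,12]))
# side: skirt top circle, crop ~ (203,150), knob top (203,108)
print(onplane(s,300+203/5-.4,205+150/5-.4,131),onplane(s,300+203/5-.4,205+103/5-.4,174))
a=onplane(t,180+365/5,195+328/5,174);b=onplane(t,180+393/5,195+302/5,174);print('stripe',np.arctan2(*(b-a)[[1,0]]))
# bystanders
print('beaker',onplane(t,321,152,10),'bottle',onplane(t,465,215,5),'flask',onplane(t,175,192,5))
for p in((281,187),(207,227),(203,271)):print(onplane(t,*p,43))
E
```

```text
[491.73020231 143.26535129 131.        ]
[491.88971779 145.45584594 174.        ]
[258.42653102 254.45880785] [261.12734631 253.35746263] [267.56547021 250.73210834]
[341.16769387 224.46605939] [340.77829695 233.54752917] [339.78282626 256.76378054]
[492.09695763 149.12443513 131.        ] [493.41675673 148.21994231 174.        ]
stripe -0.792623010287039
beaker [767.90624284   6.88980422  10.        ] bottle [ 604.41839366 -395.94268155    5.        ] flask [645.42713195 408.19716872   5.        ]
[664.15270764 111.08289253  43.        ]
[551.4561828  304.68869415  43.        ]
[434.87526868 309.91448468  43.        ]
```

Request:
{"method": "apply_moves", "body": {"commands": [{"dp":[2.05,2.52,0],"twist":[0,0,0],"gripper":100},{"dp":[2.05,2.52,0],"twist":[0,0,0],"gripper":100},{"dp":[2.05,2.52,0],"twist":[0,0,0],"gripper":100},{"dp":[2.05,2.52,0],"twist":[0,0,0],"gripper":100},{"dp":[2.05,2.52,0],"twist":[0,0,0],"gripper":100},{"dp":[2.05,2.52,0],"twist":[0,0,0],"gripper":100},{"dp":[2.05,2.52,0],"twist":[0,0,0],"gripper":100},{"dp":[2.05,2.52,0],"twist":[0,0,0],"gripper":100},{"dp":[2.05,2.52,0],"twist":[0,0,0],"gripper":100},{"dp":[2.05,2.52,0],"twist":[0,0,0],"gripper":100},{"dp":[2.05,2.52,0],"twist":[0,0,0],"gripper":100},{"dp":[2.05,2.52,0],"twist":[0,0,0],"gripper":100},{"dp":[2.05,2.52,0],"twist":[0,0,0],"gripper":100},{"dp":[2.05,2.52,0],"twist":[0,0,0],"gripper":100}], "grip_force": 25}}

```text
clock: 1.32
eef_pos: [420.1, -248.9, 247.5]
tcp_rot: [[-0.224, 0.975, -0.0], [0.975, 0.224, 0.0], [0.0, -0.0, -1.0]]
ft_force: [0.5, 0.0, 0.6]
gripper_width: 87.0
```

Request:
{"method": "apply_moves", "body": {"commands": [{"dp":[2.64,1.13,0],"twist":[0,0,0],"gripper":100},{"dp":[2.64,1.13,0],"twist":[0,0,0],"gripper":100},{"dp":[2.64,1.13,0],"twist":[0,0,0],"gripper":100},{"dp":[2.64,1.13,0],"twist":[0,0,0],"gripper":100},{"dp":[2.64,1.13,0],"twist":[0,0,0],"gripper":100},{"dp":[2.64,1.13,0],"twist":[0,0,0],"gripper":100},{"dp":[2.64,1.13,0],"twist":[0,0,0],"gripper":100},{"dp":[2.64,1.13,0],"twist":[0,0,0],"gripper":100},{"dp":[2.64,1.13,0],"twist":[0,0,0],"gripper":100},{"dp":[2.64,1.13,0],"twist":[0,0,0],"gripper":100},{"dp":[2.64,1.13,0],"twist":[0,0,0],"gripper":100},{"dp":[2.64,1.13,0],"twist":[0,0,0],"gripper":100},{"dp":[2.64,1.13,0],"twist":[0,0,0],"gripper":100},{"dp":[2.64,1.13,0],"twist":[0,0,0],"gripper":100},{"dp":[0,0,0],"twist":[0,0,0],"gripper":100},{"dp":[0,0,0],"twist":[0,0,0],"gripper":100}]}}

```text
clock: 2.65
eef_pos: [490.8, 146.3, 247.0]
tcp_rot: [[-0.226, 0.974, -0.001], [0.974, 0.226, -0.001], [-0.0, -0.001, -1.0]]
ft_force: [0.5, 0.6, -0.4]
gripper_width: 87.0
```

```bash
cat >> h.py <<'E'
from scipy.spatial.transform import Rotation as Ro
def st(target=None,yaw=None):
    s=manip.read_state(); p=np.array(s['eef_pos']);R=np.array(s['tcp_rot'])
    print('t',round(s['clock'],2),'p',p.round(1),'yaw',round(float(np.arctan2(R[1,0],R[0,0])),3),'q1,q6',np.round(s['q'],3)[[0,5]],'tilt',R[:,2].round(3),'w',round(s['gripper_width'],1),'F',np.round(s['ft_force'],1),'T',np.round(s['torque'],2))
    if target is not None: print('dp cm',(R.T@(np.array(target)-p)/10).round(2))
    return s
E
python3 - <<'E'
from h import *
st([491.7,144.8,200]); snap('wrist','w1.png')
E
```

```text
t 2.65 p [490.8 146.3 247. ] yaw 1.799 q1,q6 [ 0.607 -1.95 ] tilt [-0.001 -0.001 -1.   ] w 87.0 F [ 0.5  0.6 -0.4] T [-0.06  0.05 -0.06]
dp cm [-0.16  0.06  4.7 ]
```

View pics/w1.png

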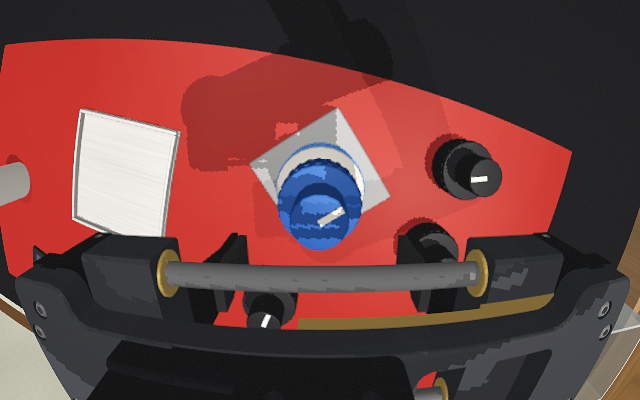

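The wrist view shows the blue cap at (320,205), with the stripe on its knob at (331,217) and the black look-alikes off to the right. I'll check the axis against this calibrated fisheye view.

```bash
python3 - <<'E'
from h import *
d=ld('w1.png')
K=d['mtx'];R=d['R'];t=d['t'].ravel()
def pf(X):
    x=R@np.array(X,float)+t; r=np.hypot(x[0],x[1]); th=np.arctan2(r,x[2]); return np.array([K[0,2]+K[0,0]*th*x[0]/r,K[1,2]+K[1,1]*th*x[1]/r])
im=d['image'][100:270,230:420].copy(); im=cv2.resize(im,None,fx=4,fy=4,interpolation=cv2.INTER_CUBIC)
for z,rad,col in((174,22,(255,255,0)),(131,37,(0,255,0)),(125-36,37,(255,0,255))):
    P=np.array([pf([491.7+rad*np.cos(a),144.8+rad*np.sin(a),z]) for a in np.linspace(0,6.28,60)])
    cv2.polylines(im,[((P-[230,100]+.5)*4).astype(np.int32)],True,col,1)
cv2.imwrite('pics/w1o.png',im[:,:,::-1])
E
```

```text
(no output)
```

View pics/w1o.png

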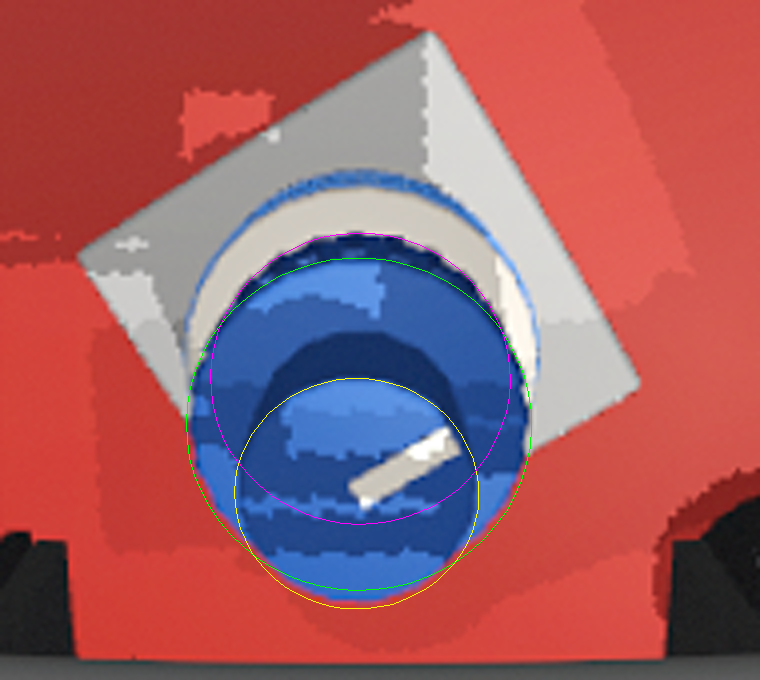

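The drawn outlines match the cap to about 1 mm. Next I turn to the start of the stroke and centre over the cap.

Request:
{"method": "apply_moves", "body": {"commands": [{"dp":[-0.16,0.06,0],"twist":[0,0,0],"gripper":100},{"dp":[0,0,1.0],"twist":[0,0,0.117],"gripper":100},{"dp":[0,0,1.0],"twist":[0,0,0.117],"gripper":100},{"dp":[0,0,1.0],"twist":[0,0,0.117],"gripper":100},{"dp":[0,0,1.0],"twist":[0,0,0],"gripper":100},{"dp":[0,0,0],"twist":[0,0,0],"gripper":100},{"dp":[0,0,0],"twist":[0,0,0],"gripper":100}]}}

```text
clock: 3.28
eef_pos: [491.7, 142.9, 207.3]
tcp_rot: [[0.123, 0.992, -0.001], [0.992, -0.123, -0.001], [-0.001, -0.001, -1.0]]
ft_force: [0.3, 0.4, -0.0]
gripper_width: 87.4
```

```bash
python3 - <<'E'
from h import *
st([491.7,144.8,161])
E
```

```text
t 3.28 p [491.7 142.9 207.3] yaw 1.447 q1,q6 [ 0.6   -2.295] tilt [-0.001 -0.001 -1.   ] w 87.4 F [ 0.3  0.4 -0. ] T [-0.07 -0.01  0.05]
dp cm [ 0.19 -0.02  4.63]
```

```bash
python3 - <<'E'
from h import *
for i in range(4):
    manip.get_image('wrist'); st([491.7,144.8,161])
E
```

```text
t 3.33 p [492.2 143.3 207.9] yaw 1.447 q1,q6 [ 0.601 -2.295] tilt [ 0. -0. -1.] w 87.4 F [-0.3 -0.1 -0.8] T [-0.  0.  0.]
dp cm [ 0.14 -0.07  4.69]
t 3.38 p [492.3 143.6 208.2] yaw 1.447 q1,q6 [ 0.601 -2.296] tilt [ 0.001  0.    -1.   ] w 87.2 F [-0.4 -0.1  0.2] T [-0.03 -0.11 -0.04]
dp cm [ 0.11 -0.08  4.72]
t 3.43 p [492.3 143.7 208.3] yaw 1.447 q1,q6 [ 0.601 -2.296] tilt [ 0.001  0.001 -1.   ] w 87.2 F [ 0.1 -0.4  0.3] T [-0.07  0.05 -0.  ]
dp cm [ 0.09 -0.08  4.73]
t 3.48 p [492.3 143.9 208.3] yaw 1.446 q1,q6 [ 0.601 -2.296] tilt [ 0.001  0.001 -1.   ] w 86.8 F [ 0.   0.6 -0.4] T [-0.03 -0.06 -0.03]
dp cm [ 0.08 -0.08  4.73]
```

Request:
{"method": "apply_moves", "body": {"commands": [{"dp":[0.07,-0.06,1.0],"twist":[0,0,0],"gripper":100},{"dp":[0,0,1.0],"twist":[0,0,0],"gripper":100},{"dp":[0,0,1.0],"twist":[0,0,0],"gripper":100},{"dp":[0,0,1.0],"twist":[0,0,0],"gripper":100},{"dp":[0,0,0.65],"twist":[0,0,0],"gripper":100},{"dp":[0,0,0],"twist":[0,0,0],"gripper":100},{"dp":[0,0,0],"twist":[0,0,0],"gripper":100},{"dp":[0,0,0],"twist":[0,0,0],"gripper":100}]}}

```text
clock: 4.15
eef_pos: [491.8, 144.7, 161.3]
tcp_rot: [[0.125, 0.992, 0.001], [0.992, -0.125, 0.0], [0.0, 0.001, -1.0]]
ft_force: [-0.1, 0.4, -0.8]
gripper_width: 87.1
```

```bash
python3 - <<'E'
from h import *
snap('wrist','w2.png');st([491.7,144.8,161])
E
```

```text
t 4.2 p [491.8 144.8 161.5] yaw 1.446 q1,q6 [ 0.603 -2.299] tilt [ 0.001  0.    -1.   ] w 87.0 F [ 0.1 -0.3 -0. ] T [ 0.    0.02 -0.01]
dp cm [ 0.   -0.01  0.05]
```

View pics/w2.png

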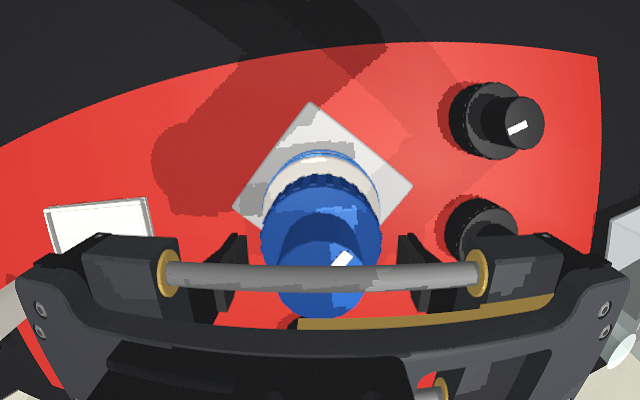

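The knob at (320,280) sits centred between the fingers. Now I close the gripper.

Request:
{"method": "apply_moves", "body": {"commands": [{"dp":[0,0,0],"twist":[0,0,0],"gripper":40},{"dp":[0,0,0],"twist":[0,0,0],"gripper":30},{"dp":[0,0,0],"twist":[0,0,0],"gripper":30},{"dp":[0,0,0],"twist":[0,0,0],"gripper":30},{"dp":[0,0,0],"twist":[0,0,0],"gripper":30},{"dp":[0,0,0],"twist":[0,0,0],"gripper":30},{"dp":[0,0,0],"twist":[0,0,0],"gripper":30},{"dp":[0,0,0],"twist":[0,0,0],"gripper":30}], "grip_force": 25}}

```text
clock: 4.87
eef_pos: [491.4, 144.5, 161.1]
tcp_rot: [[0.125, 0.992, -0.0], [0.992, -0.125, -0.0], [-0.0, -0.0, -1.0]]
ft_force: [-0.6, 0.1, 0.6]
gripper_width: 43.8
```

```bash
python3 - <<'E'
from h import *
st([491.7,144.8,161])
E
```

```text
t 4.87 p [491.4 144.5 161.1] yaw 1.446 q1,q6 [ 0.603 -2.299] tilt [-0. -0. -1.] w 43.8 F [-0.6  0.1  0.6] T [ 0.08  0.02 -0.05]
dp cm [0.03 0.03 0.01]
```

Request:
{"method": "apply_moves", "body": {"commands": [{"dp":[0,0,-0.034],"twist":[0,0,-0.12],"gripper":30},{"dp":[0,0,-0.034],"twist":[0,0,-0.12],"gripper":30},{"dp":[0,0,-0.034],"twist":[0,0,-0.12],"gripper":30},{"dp":[0,0,-0.034],"twist":[0,0,-0.12],"gripper":30},{"dp":[0,0,-0.034],"twist":[0,0,-0.12],"gripper":30},{"dp":[0,0,-0.034],"twist":[0,0,-0.12],"gripper":30},{"dp":[0,0,0],"twist":[0,0,0],"gripper":30}]}}

```text
clock: 5.45
eef_pos: [491.5, 144.7, 163.1]
tcp_rot: [[-0.562, 0.827, 0.0], [0.827, 0.562, 0.0], [0.0, 0.0, -1.0]]
ft_force: [-0.7, 0.4, 0.6]
gripper_width: 43.4
```

```bash
python3 - <<'E'
from h import *
st();snap('wrist','w3.png');snap('top','t3.png')
E
```

```text
t 5.45 p [491.5 144.7 163.1] yaw 2.168 q1,q6 [ 0.603 -1.577] tilt [ 0.  0. -1.] w 43.4 F [-0.7  0.4  0.6] T [0.16 0.08 0.  ]
```

View pics/w3.png

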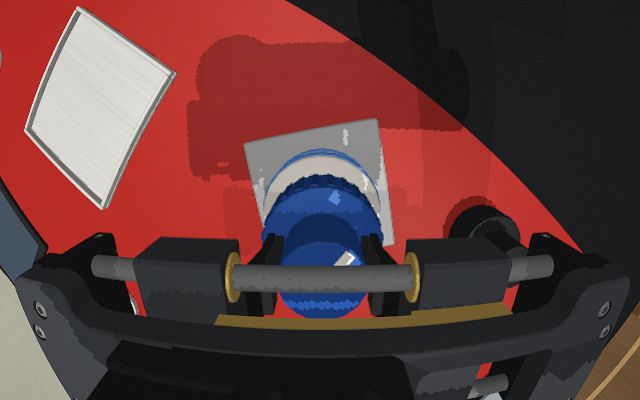

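The stripe stays at (345,258) relative to the gripper while the canister base has turned in view, so the cap is turning with the grip. I'll continue.

Request:
{"method": "apply_moves", "body": {"commands": [{"dp":[0,0,-0.0344],"twist":[0,0,-0.12],"gripper":30},{"dp":[0,0,-0.0344],"twist":[0,0,-0.12],"gripper":30},{"dp":[0,0,-0.0344],"twist":[0,0,-0.12],"gripper":30},{"dp":[0,0,-0.0344],"twist":[0,0,-0.12],"gripper":30},{"dp":[0,0,-0.0344],"twist":[0,0,-0.12],"gripper":30},{"dp":[0,0,-0.0344],"twist":[0,0,-0.12],"gripper":30},{"dp":[0,0,-0.0344],"twist":[0,0,-0.12],"gripper":30},{"dp":[0,0,-0.0344],"twist":[0,0,-0.12],"gripper":30},{"dp":[0,0,-0.0344],"twist":[0,0,-0.12],"gripper":30},{"dp":[0,0,-0.0344],"twist":[0,0,-0.12],"gripper":30},{"dp":[0,0,-0.0344],"twist":[0,0,-0.12],"gripper":30},{"dp":[0,0,-0.0344],"twist":[0,0,-0.12],"gripper":30},{"dp":[0,0,-0.0344],"twist":[0,0,-0.12],"gripper":30},{"dp":[0,0,-0.0344],"twist":[0,0,-0.12],"gripper":30},{"dp":[0,0,-0.0344],"twist":[0,0,-0.12],"gripper":30},{"dp":[0,0,-0.0344],"twist":[0,0,-0.12],"gripper":30},{"dp":[0,0,-0.0344],"twist":[0,0,-0.12],"gripper":30},{"dp":[0,0,-0.0344],"twist":[0,0,-0.12],"gripper":30},{"dp":[0,0,-0.0344],"twist":[0,0,-0.12],"gripper":30},{"dp":[0,0,-0.0344],"twist":[0,0,-0.12],"gripper":30}]}}

```text
clock: 7.22
eef_pos: [491.0, 144.0, 170.0]
tcp_rot: [[-0.144, -0.99, -0.001], [-0.99, 0.144, -0.001], [0.001, 0.001, -1.0]]
ft_force: [-0.1, -1.5, 1.7]
gripper_width: 43.2
```

```bash
python3 - <<'E'
from h import *
st();snap('wrist','w4.png');st()
E
```

```text
t 7.22 p [491. 144. 170.] yaw -1.715 q1,q6 [0.603 0.823] tilt [-0.001 -0.001 -1.   ] w 43.2 F [-0.1 -1.5  1.7] T [-0.51  0.34 -0.05]
t 7.27 p [491.2 144.2 170. ] yaw -1.711 q1,q6 [0.603 0.828] tilt [-0.001 -0.001 -1.   ] w 43.6 F [-0.6  1.4  0.6] T [-0.09  0.34 -0.01]
```

View pics/w4.png

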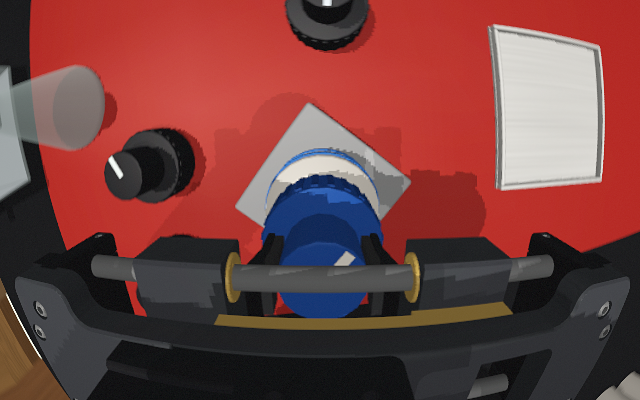

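The cap is half a turn round and up 9 mm, with the stripe unchanged at (345,258). I'll finish the stroke, release, and turn back.

Request:
{"method": "apply_moves", "body": {"commands": [{"dp":[0,0,-0.0344],"twist":[0,0,-0.12],"gripper":30},{"dp":[0,0,-0.0344],"twist":[0,0,-0.12],"gripper":30},{"dp":[0,0,-0.0344],"twist":[0,0,-0.12],"gripper":30},{"dp":[0,0,-0.0344],"twist":[0,0,-0.12],"gripper":30},{"dp":[0,0,-0.0344],"twist":[0,0,-0.12],"gripper":30},{"dp":[0,0,-0.0344],"twist":[0,0,-0.12],"gripper":30},{"dp":[0,0,-0.0344],"twist":[0,0,-0.12],"gripper":30},{"dp":[0,0,-0.0344],"twist":[0,0,-0.12],"gripper":30},{"dp":[0,0,-0.0344],"twist":[0,0,-0.12],"gripper":30},{"dp":[0,0,-0.0344],"twist":[0,0,-0.12],"gripper":30},{"dp":[0,0,-0.0344],"twist":[0,0,-0.12],"gripper":30},{"dp":[0,0,-0.0344],"twist":[0,0,-0.12],"gripper":30},{"dp":[0,0,0],"twist":[0,0,0],"gripper":30},{"dp":[0,0,0],"twist":[0,0,0],"gripper":30}]}}

```text
clock: 8.43
eef_pos: [491.7, 144.7, 174.2]
tcp_rot: [[0.96, -0.28, 0.001], [-0.28, -0.96, 0.0], [0.001, -0.0, -1.0]]
ft_force: [0.5, -0.5, 0.5]
gripper_width: 43.4
```

```bash
python3 - <<'E'
from h import *
st()
E
```

```text
t 8.43 p [491.7 144.7 174.2] yaw -0.283 q1,q6 [0.603 2.255] tilt [ 0.001  0.    -1.   ] w 43.4 F [ 0.5 -0.5  0.5] T [-0.21 -0.15 -0.01]
```

Request:
{"method": "apply_moves", "body": {"commands": [{"dp":[0,0,0],"twist":[0,0,0],"gripper":70},{"dp":[0,0,0],"twist":[0,0,0],"gripper":70},{"dp":[0,0,0],"twist":[0,0,0],"gripper":70},{"dp":[0,0,0],"twist":[0,0,0],"gripper":70},{"dp":[0,0,0],"twist":[0,0,0.12],"gripper":70},{"dp":[0,0,0],"twist":[0,0,0.12],"gripper":70},{"dp":[0,0,0],"twist":[0,0,0.12],"gripper":70},{"dp":[0,0,0],"twist":[0,0,0.12],"gripper":70},{"dp":[0,0,0],"twist":[0,0,0.12],"gripper":70},{"dp":[0,0,0],"twist":[0,0,0.12],"gripper":70},{"dp":[0,0,0],"twist":[0,0,0.12],"gripper":70},{"dp":[0,0,0],"twist":[0,0,0.12],"gripper":70},{"dp":[0,0,0],"twist":[0,0,0.12],"gripper":70},{"dp":[0,0,0],"twist":[0,0,0.12],"gripper":70},{"dp":[0,0,0],"twist":[0,0,0.12],"gripper":70},{"dp":[0,0,0],"twist":[0,0,0.12],"gripper":70},{"dp":[0,0,0],"twist":[0,0,0.12],"gripper":70},{"dp":[0,0,0],"twist":[0,0,0.12],"gripper":70},{"dp":[0,0,0],"twist":[0,0,0.12],"gripper":70},{"dp":[0,0,0],"twist":[0,0,0.12],"gripper":70}]}}

```text
clock: 10.1
eef_pos: [491.3, 144.6, 174.0]
tcp_rot: [[-0.592, -0.806, -0.0], [-0.806, 0.592, -0.0], [0.0, 0.0, -1.0]]
ft_force: [-0.3, 0.0, -0.7]
gripper_width: 61.0
```

Request:
{"method": "apply_moves", "body": {"commands": [{"dp":[0,0,0],"twist":[0,0,0.12],"gripper":70},{"dp":[0,0,0],"twist":[0,0,0.12],"gripper":70},{"dp":[0,0,0],"twist":[0,0,0.12],"gripper":70},{"dp":[0,0,0],"twist":[0,0,0.12],"gripper":70},{"dp":[0,0,0],"twist":[0,0,0.12],"gripper":70},{"dp":[0,0,0],"twist":[0,0,0.12],"gripper":70},{"dp":[0,0,0],"twist":[0,0,0.12],"gripper":70},{"dp":[0,0,0],"twist":[0,0,0.12],"gripper":70},{"dp":[0,0,0],"twist":[0,0,0.12],"gripper":70},{"dp":[0,0,0],"twist":[0,0,0.12],"gripper":70},{"dp":[0,0,0],"twist":[0,0,0.12],"gripper":70},{"dp":[0,0,0],"twist":[0,0,0.12],"gripper":70},{"dp":[0,0,0],"twist":[0,0,0.12],"gripper":70},{"dp":[0,0,0],"twist":[0,0,0.12],"gripper":70},{"dp":[0,0,0],"twist":[0,0,0.12],"gripper":70},{"dp":[0,0,0],"twist":[0,0,0.12],"gripper":70},{"dp":[0,0,0],"twist":[0,0,0.12],"gripper":70},{"dp":[0,0,0],"twist":[0,0,0.12],"gripper":70},{"dp":[0,0,0],"twist":[0,0,0],"gripper":70},{"dp":[0,0,0],"twist":[0,0,0],"gripper":70}]}}

```text
clock: 11.77
eef_pos: [491.4, 144.6, 174.1]
tcp_rot: [[-0.35, 0.937, -0.0], [0.937, 0.35, -0.0], [0.0, -0.0, -1.0]]
ft_force: [-0.4, 0.5, 0.2]
gripper_width: 60.7
```

```bash
python3 - <<'E'
from h import *
snap('wrist','w5.png');st([491.5,144.6,174.1])
E
```

```text
t 11.82 p [491.4 144.6 174.1] yaw 1.928 q1,q6 [ 0.603 -1.817] tilt [-0. -0. -1.] w 60.8 F [ 0.6  0.2 -0.2] T [ 0.02 -0.01  0.04]
dp cm [-0.    0.01 -0.  ]
```

View pics/w5.png

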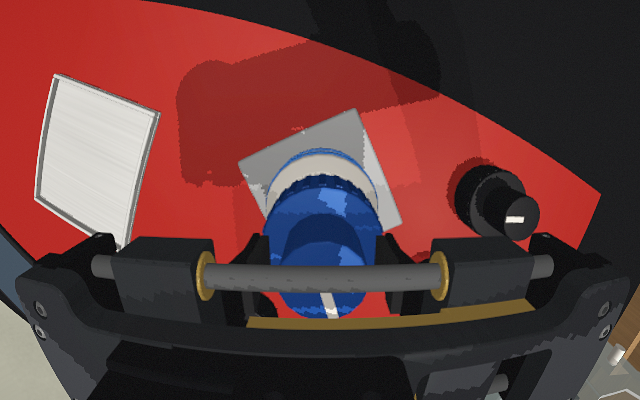

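The cap stayed put while the gripper turned back, with the stripe now at (330,303). I'll regrip and start the second stroke.

Request:
{"method": "apply_moves", "body": {"commands": [{"dp":[0,0,0],"twist":[0,0,0],"gripper":30},{"dp":[0,0,0],"twist":[0,0,0],"gripper":30},{"dp":[0,0,0],"twist":[0,0,0],"gripper":30},{"dp":[0,0,0],"twist":[0,0,0],"gripper":30},{"dp":[0,0,0],"twist":[0,0,0],"gripper":30},{"dp":[0,0,-0.0344],"twist":[0,0,-0.12],"gripper":30},{"dp":[0,0,-0.0344],"twist":[0,0,-0.12],"gripper":30},{"dp":[0,0,-0.0344],"twist":[0,0,-0.12],"gripper":30},{"dp":[0,0,-0.0344],"twist":[0,0,-0.12],"gripper":30},{"dp":[0,0,-0.0344],"twist":[0,0,-0.12],"gripper":30},{"dp":[0,0,-0.0344],"twist":[0,0,-0.12],"gripper":30},{"dp":[0,0,-0.0344],"twist":[0,0,-0.12],"gripper":30},{"dp":[0,0,-0.0344],"twist":[0,0,-0.12],"gripper":30},{"dp":[0,0,-0.0344],"twist":[0,0,-0.12],"gripper":30},{"dp":[0,0,-0.0344],"twist":[0,0,-0.12],"gripper":30},{"dp":[0,0,-0.0344],"twist":[0,0,-0.12],"gripper":30},{"dp":[0,0,-0.0344],"twist":[0,0,-0.12],"gripper":30},{"dp":[0,0,-0.0344],"twist":[0,0,-0.12],"gripper":30},{"dp":[0,0,-0.0344],"twist":[0,0,-0.12],"gripper":30},{"dp":[0,0,-0.0344],"twist":[0,0,-0.12],"gripper":30}]}}

```text
clock: 13.48
eef_pos: [491.3, 144.3, 179.3]
tcp_rot: [[-0.831, -0.556, -0.0], [-0.556, 0.831, -0.001], [0.001, -0.0, -1.0]]
ft_force: [-0.8, -0.8, 1.3]
gripper_width: 43.6
```

```bash
python3 - <<'E'
from h import *
st();snap('wrist','w6.png');d=snap('top','t6.png');st()
cv2.imwrite('pics/t6c.png',cv2.resize(d['image'][195:305,180:330],None,fx=5,fy=5,interpolation=cv2.INTER_CUBIC)[:,:,::-1])
E
```

```text
t 13.48 p [491.3 144.3 179.3] yaw -2.552 q1,q6 [ 0.603 -0.013] tilt [-0.    -0.001 -1.   ] w 43.6 F [-0.8 -0.8  1.3] T [-0.27  0.11  0.  ]
t 13.58 p [491.5 144.5 179.3] yaw -2.558 q1,q6 [ 0.603 -0.019] tilt [ 0.  0. -1.] w 43.5 F [ 0.4 -0.8 -0.3] T [-0.01 -0.07  0.05]
```

View pics/w6.png

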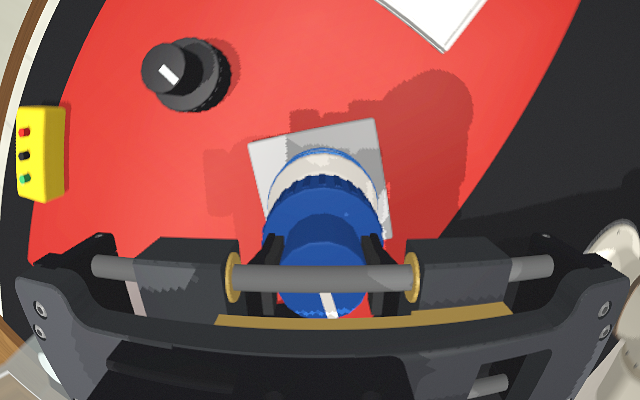

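The cap is one full turn round with the stripe unchanged in the gripper. I'll finish the thread.

Request:
{"method": "apply_moves", "body": {"commands": [{"dp":[0,0,-0.0344],"twist":[0,0,-0.12],"gripper":30},{"dp":[0,0,-0.0344],"twist":[0,0,-0.12],"gripper":30},{"dp":[0,0,-0.0344],"twist":[0,0,-0.12],"gripper":30},{"dp":[0,0,-0.0344],"twist":[0,0,-0.12],"gripper":30},{"dp":[0,0,-0.0344],"twist":[0,0,-0.12],"gripper":30},{"dp":[0,0,-0.0344],"twist":[0,0,-0.12],"gripper":30},{"dp":[0,0,-0.0344],"twist":[0,0,-0.12],"gripper":30},{"dp":[0,0,-0.0344],"twist":[0,0,-0.12],"gripper":30},{"dp":[0,0,-0.0344],"twist":[0,0,-0.12],"gripper":30},{"dp":[0,0,-0.0344],"twist":[0,0,-0.12],"gripper":30},{"dp":[0,0,-0.0344],"twist":[0,0,-0.12],"gripper":30},{"dp":[0,0,-0.0344],"twist":[0,0,-0.12],"gripper":30},{"dp":[0,0,-0.0344],"twist":[0,0,-0.12],"gripper":30},{"dp":[0,0,-0.0344],"twist":[0,0,-0.12],"gripper":30},{"dp":[0,0,-0.0344],"twist":[0,0,-0.12],"gripper":30},{"dp":[0,0,-0.0344],"twist":[0,0,-0.12],"gripper":30},{"dp":[0,0,-0.0344],"twist":[0,0,-0.12],"gripper":30},{"dp":[0,0,-0.0344],"twist":[0,0,-0.12],"gripper":30},{"dp":[0,0,-0.0344],"twist":[0,0,-0.12],"gripper":30},{"dp":[0,0,-0.0344],"twist":[0,0,-0.12],"gripper":30}]}}

```text
clock: 15.25
eef_pos: [491.6, 144.6, 186.2]
tcp_rot: [[0.988, -0.155, 0.0], [-0.155, -0.988, 0.0], [0.0, -0.0, -1.0]]
ft_force: [1.0, -0.6, -0.6]
gripper_width: 43.7
```

Request:
{"method": "apply_moves", "body": {"commands": [{"dp":[0,0,-0.0344],"twist":[0,0,-0.12],"gripper":30},{"dp":[0,0,-0.0344],"twist":[0,0,-0.12],"gripper":30},{"dp":[0,0,0],"twist":[0,0,0],"gripper":30}]}}

```text
clock: 15.5
eef_pos: [491.4, 144.6, 186.8]
tcp_rot: [[0.997, 0.081, 0.0], [0.081, -0.997, 0.0], [0.0, -0.0, -1.0]]
ft_force: [-0.7, 0.3, 0.6]
gripper_width: 43.6
```

```bash
python3 - <<'E'
from h import *
st();snap('wrist','w7.png');st()
E
```

```text
t 15.5 p [491.4 144.6 186.8] yaw 0.082 q1,q6 [0.603 2.62 ] tilt [ 0.  0. -1.] w 43.6 F [-0.7  0.3  0.6] T [-0.09  0.05  0.02]
t 15.55 p [491.4 144.6 186.8] yaw 0.078 q1,q6 [0.603 2.616] tilt [-0.  0. -1.] w 43.4 F [ 0.8 -0.7  1.3] T [-0.07  0.06  0.08]
```

View pics/w7.png

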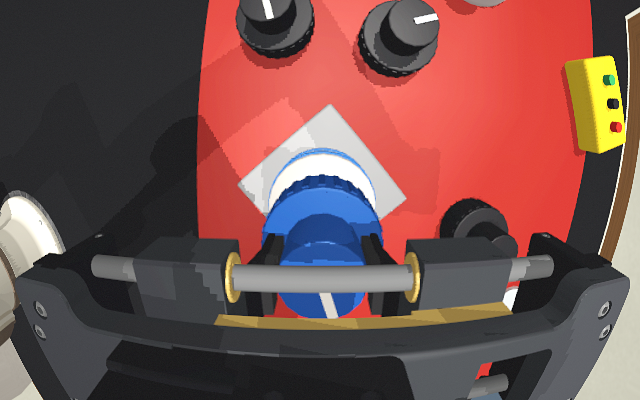

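Request:
{"method": "apply_moves", "body": {"commands": [{"dp":[0,0,-0.1],"twist":[0,0,0],"gripper":30},{"dp":[0,0,-0.1],"twist":[0,0,0],"gripper":30},{"dp":[0,0,-0.1],"twist":[0,0,0],"gripper":30},{"dp":[0,0,0],"twist":[0,0,0],"gripper":30}]}}

```text
clock: 15.88
eef_pos: [491.4, 144.6, 189.9]
tcp_rot: [[0.997, 0.081, 0.0], [0.081, -0.997, 0.0], [0.0, -0.0, -1.0]]
ft_force: [-0.1, -0.1, -0.9]
gripper_width: 43.4
```

```bash
python3 - <<'E'
from h import *
st()
E
```

```text
t 15.88 p [491.4 144.6 189.9] yaw 0.081 q1,q6 [0.603 2.619] tilt [ 0.  0. -1.] w 43.4 F [-0.1 -0.1 -0.9] T [-0.14  0.02  0.01]
```

The thread is free: force stayed about 1 N on a 3 mm lift. Now I lift clear, then wind the wrist back to stay inside its range.

Request:
{"method": "apply_moves", "body": {"commands": [{"dp":[0,0,-0.4],"twist":[0,0,0],"gripper":30},{"dp":[0,0,-0.5],"twist":[0,0,0],"gripper":30},{"dp":[0,0,-0.6],"twist":[0,0,0],"gripper":30},{"dp":[0,0,-0.6],"twist":[0,0,0],"gripper":30},{"dp":[0,0,-0.6],"twist":[0,0,0],"gripper":30},{"dp":[0,0,-0.6],"twist":[0,0,0],"gripper":30},{"dp":[0,0,-0.6],"twist":[0,0,0.12],"gripper":30},{"dp":[0,0,-0.5],"twist":[0,0,0.12],"gripper":30},{"dp":[0,0,-0.3],"twist":[0,0,0.12],"gripper":30},{"dp":[0,0,0],"twist":[0,0,0.12],"gripper":30},{"dp":[0,0,0],"twist":[0,0,0.12],"gripper":30},{"dp":[0,0,0],"twist":[0,0,0.12],"gripper":30},{"dp":[0,0,0],"twist":[0,0,0.12],"gripper":30},{"dp":[0,0,0],"twist":[0,0,0.12],"gripper":30},{"dp":[0,0,0],"twist":[0,0,0.12],"gripper":30},{"dp":[0,0,0],"twist":[0,0,0.12],"gripper":30},{"dp":[0,0,0],"twist":[0,0,0],"gripper":30}]}}

```text
clock: 17.3
eef_pos: [491.5, 144.6, 237.3]
tcp_rot: [[0.436, -0.9, 0.0], [-0.9, -0.436, 0.0], [-0.0, -0.001, -1.0]]
ft_force: [-0.4, -0.3, -1.3]
gripper_width: 43.5
```

```bash
python3 - <<'E'
from h import *
snap('wrist','w8.png');snap('side','s8.png');st([552.7,-142.9,237])
E
```

```text
t 17.4 p [491.4 144.6 237.2] yaw -1.115 q1,q6 [0.603 1.424] tilt [ 0.  0. -1.] w 43.3 F [ 0.1 -0.4 -1. ] T [-0.16  0.14  0.02]
dp cm [2.851e+01 7.170e+00 1.000e-02]
```

View pics/s8.png

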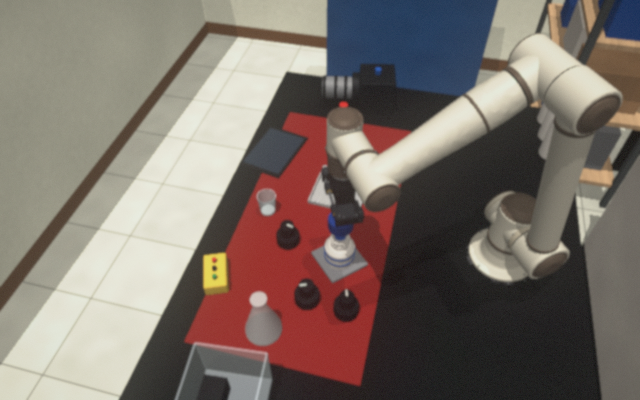

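The cap is held above the canister at (338,222). The white neck is visible at (338,240), and the bystanders haven't moved. Now to carry it to the tray.

Request:
{"method": "apply_moves", "body": {"commands": [{"dp":[1.0,0.25,0],"twist":[0,0,0],"gripper":30},{"dp":[1.8,0.45,0],"twist":[0,0,0],"gripper":30},{"dp":[2.1,0.53,0],"twist":[0,0,0],"gripper":30},{"dp":[2.1,0.53,0],"twist":[0,0,0],"gripper":30},{"dp":[2.1,0.53,0],"twist":[0,0,0],"gripper":30},{"dp":[2.1,0.53,0],"twist":[0,0,0],"gripper":30},{"dp":[2.1,0.53,0],"twist":[0,0,0],"gripper":30},{"dp":[2.1,0.53,0],"twist":[0,0,0],"gripper":30},{"dp":[2.1,0.53,0],"twist":[0,0,0],"gripper":30},{"dp":[2.1,0.53,0],"twist":[0,0,0],"gripper":30},{"dp":[2.1,0.53,0],"twist":[0,0,0],"gripper":30},{"dp":[2.1,0.53,0],"twist":[0,0,0],"gripper":30},{"dp":[2.1,0.53,0],"twist":[0,0,0],"gripper":30},{"dp":[1.7,0.43,0],"twist":[0,0,0],"gripper":30},{"dp":[0.9,0.24,0],"twist":[0,0,0],"gripper":30},{"dp":[0,0,0],"twist":[0,0,0],"gripper":30},{"dp":[0,0,0],"twist":[0,0,0],"gripper":30}]}}

```text
clock: 18.82
eef_pos: [551.1, -143.5, 236.6]
tcp_rot: [[0.437, -0.899, -0.001], [-0.899, -0.437, 0.0], [-0.001, 0.0, -1.0]]
ft_force: [0.7, 0.3, -1.4]
gripper_width: 43.0
```

```bash
python3 - <<'E'
from h import *
snap('wrist','w9.png');st([552.7,-142.9,77])
E
```

```text
t 18.87 p [ 551.1 -142.9  236.7] yaw -1.117 q1,q6 [0.031 1.994] tilt [-0.  0. -1.] w 43.6 F [-0.4  1.  -1. ] T [-0.11  0.14 -0.08]
dp cm [ 0.07 -0.15 15.97]
```

View pics/w9.png

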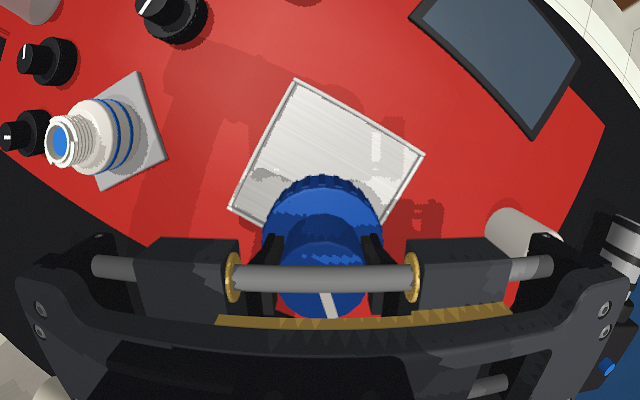

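The cap is over the tray at (325,150). The open canister neck shows at (70,140). I'm lowering it to about 3 mm above contact, then creeping down.

Request:
{"method": "apply_moves", "body": {"commands": [{"dp":[0.07,-0.15,0.8],"twist":[0,0,0],"gripper":30},{"dp":[0,0,1.6],"twist":[0,0,0],"gripper":30},{"dp":[0,0,1.8],"twist":[0,0,0],"gripper":30},{"dp":[0,0,1.8],"twist":[0,0,0],"gripper":30},{"dp":[0,0,1.8],"twist":[0,0,0],"gripper":30},{"dp":[0,0,1.8],"twist":[0,0,0],"gripper":30},{"dp":[0,0,1.8],"twist":[0,0,0],"gripper":30},{"dp":[0,0,1.5],"twist":[0,0,0],"gripper":30},{"dp":[0,0,1.2],"twist":[0,0,0],"gripper":30},{"dp":[0,0,0.8],"twist":[0,0,0],"gripper":30},{"dp":[0,0,0.5],"twist":[0,0,0],"gripper":30},{"dp":[0,0,0.2],"twist":[0,0,0],"gripper":30},{"dp":[0,0,0],"twist":[0,0,0],"gripper":30},{"dp":[0,0,0],"twist":[0,0,0],"gripper":30},{"dp":[0,0,0],"twist":[0,0,0],"gripper":30}]}}

```text
clock: 20.12
eef_pos: [553.7, -143.1, 81.6]
tcp_rot: [[0.438, -0.899, 0.002], [-0.899, -0.438, -0.0], [0.001, -0.001, -1.0]]
ft_force: [-0.0, 1.2, -1.2]
gripper_width: 43.3
```

```bash
python3 - <<'E'
from h import *
d=snap('top','t10.png');st([552.7,-142.9,77])
E
```

```text
t 20.17 p [ 553.6 -143.2   81.6] yaw -1.118 q1,q6 [0.03  1.994] tilt [ 0.002 -0.    -1.   ] w 43.4 F [-0.3  0.  -0.4] T [-0.1   0.14 -0.  ]
dp cm [-0.06  0.07  0.46]
```

Request:
{"method": "apply_moves", "body": {"commands": [{"dp":[0,0,0.1],"twist":[0,0,0],"gripper":30},{"dp":[0,0,0.1],"twist":[0,0,0],"gripper":30},{"dp":[0,0,0.1],"twist":[0,0,0],"gripper":30},{"dp":[0,0,0.1],"twist":[0,0,0],"gripper":30},{"dp":[0,0,0],"twist":[0,0,0],"gripper":30},{"dp":[0,0,0],"twist":[0,0,0],"gripper":30}]}}

```text
clock: 20.67
eef_pos: [553.1, -143.2, 77.2]
tcp_rot: [[0.438, -0.899, -0.0], [-0.899, -0.438, -0.0], [0.0, 0.0, -1.0]]
ft_force: [-2.1, -0.3, 3.8]
gripper_width: 43.4
```

```bash
python3 - <<'E'
from h import *
st()
E
```

```text
t 20.67 p [ 553.1 -143.2   77.2] yaw -1.117 q1,q6 [0.03  1.994] tilt [-0. -0. -1.] w 43.4 F [-2.1 -0.3  3.8] T [-0.04  0.6  -0.02]
```

The upward force of 3.8 N at z = 77 means the cap is on the floor. I'll let go and back off.

Request:
{"method": "apply_moves", "body": {"commands": [{"dp":[0,0,0],"twist":[0,0,0],"gripper":60},{"dp":[0,0,0],"twist":[0,0,0],"gripper":75},{"dp":[0,0,0],"twist":[0,0,0],"gripper":90},{"dp":[0,0,0],"twist":[0,0,0],"gripper":90},{"dp":[0,0,0],"twist":[0,0,0],"gripper":90},{"dp":[0,0,0],"twist":[0,0,0],"gripper":90},{"dp":[0,0,-0.5],"twist":[0,0,0],"gripper":90},{"dp":[0,0,-1.0],"twist":[0,0,0],"gripper":90},{"dp":[0,0,-1.5],"twist":[0,0,0],"gripper":90},{"dp":[0,0,-2.0],"twist":[0,0,0],"gripper":90},{"dp":[0,0,-2.0],"twist":[0,0,0],"gripper":90},{"dp":[0,0,-2.0],"twist":[0,0,0],"gripper":90},{"dp":[0,0,-2.0],"twist":[0,0,0],"gripper":90},{"dp":[0,0,-2.0],"twist":[0,0,0],"gripper":90},{"dp":[0,0,-1.0],"twist":[0,0,0],"gripper":90},{"dp":[0,0,0],"twist":[0,0,0],"gripper":90},{"dp":[0,0,0],"twist":[0,0,0],"gripper":90}]}}

```text
clock: 22.08
eef_pos: [553.0, -143.0, 217.1]
tcp_rot: [[0.438, -0.899, 0.001], [-0.899, -0.438, 0.001], [-0.0, -0.001, -1.0]]
ft_force: [0.5, 0.3, 0.6]
gripper_width: 78.2
```

```bash
python3 - <<'E'
from h import *
d=snap('wrist','w11.png');e=snap('side','s11.png');snap('top','t11.png');st()
K=d['mtx'];K=np.array(K);R=np.array(d['R']);t=np.array(d['t']).ravel()
def pf(X):
    x=R@np.array(X,float)+t; r=np.hypot(x[0],x[1]); th=np.arctan2(r,x[2]); return np.array([K[0,2]+K[0,0]*th*x[0]/r,K[1,2]+K[1,1]*th*x[1]/r])
im=d['image'][60:330,200:440].copy();im=cv2.resize(im,None,fx=2.2,fy=2.2,interpolation=cv2.INTER_CUBIC)
for z,r,c in((90,22,(255,255,0)),(47,37,(0,255,0))):
    P=np.array([pf([553+r*np.cos(a),-143+r*np.sin(a),z]) for a in np.linspace(0,6.28,60)])
    cv2.polylines(im,[((P-[200,60]+.5)*2.2).astype(np.int32)],True,c,1)
cv2.imwrite('pics/w11o.png',im[:,:,::-1])
cv2.imwrite('pics/s11c.png',cv2.resize(np.array(e['image'])[90:350,230:400],None,fx=2.3,fy=2.3,interpolation=cv2.INTER_CUBIC)[:,:,::-1])
E
```

```text
t 22.23 p [ 552.3 -143.1  215.3] yaw -1.118 q1,q6 [0.03  1.994] tilt [-0.003  0.    -1.   ] w 78.6 F [ 0.4 -1.1 -0.6] T [-0.09  0.13  0.03]
```

View pics/w11o.png

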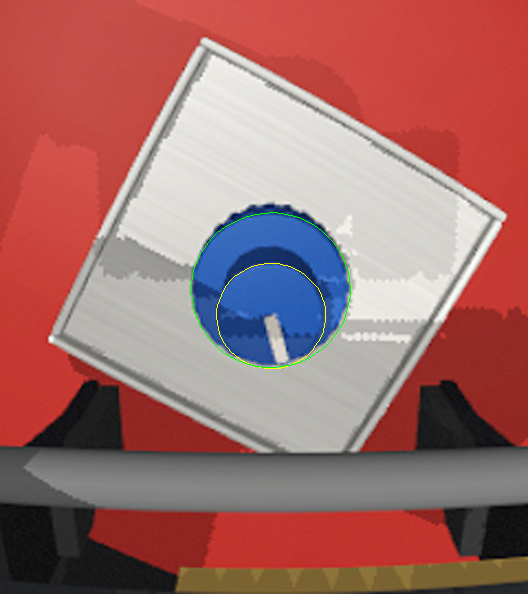

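View pics/s11c.png

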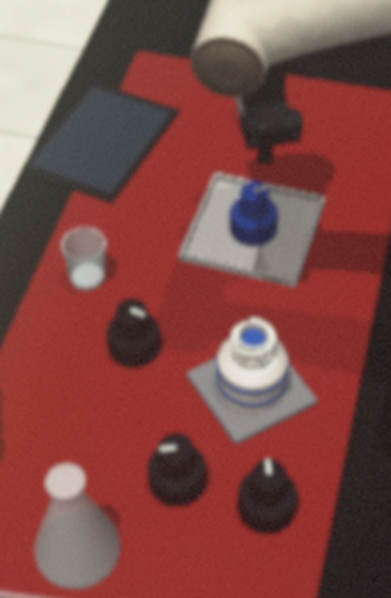

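The cap stands upright near the tray's centre, matching the expected outlines at floor height. The gripper is clear, and the beaker and flask stand where they were. I'm handing the job in.

```bash
python3 - <<'E'
from h import *
a=ld('side0.png')['image'].astype(int);b=ld('s11.png')['image'].astype(int)
for n,(r0,r1,c0,c1) in dict(beaker=(185,218,252,282),flask=(288,345,240,285),bottle=(100,148,328,356)).items(): print(n,abs(a-b)[r0:r1,c0:c1].mean())
print(manip.finish_job())
E
```

```text
beaker 1.5363636363636364
flask 1.5064327485380118
bottle 73.72817460317461
the job is handed in; nothing more can be done
None
```

```bash
python3 - <<'E'
from h import *
a=ld('top0.png')['image'].astype(int);b=ld('t11.png')['image'].astype(int)
print(abs(a-b)[198:232,455:502].mean())
E
```

```text
2.543596161869003
```

I unscrewed the blue cap and set it down upright in the steel tray. Then I let go, backed the gripper off and handed the job in at about 22 s; no verdict is reported.

- **Unscrewing:** I turned the cap anticlockwise about 9.0 rad in two strokes of 4.56 and 4.44 rad, with one regrip between. The gripper rose 2.9 mm per rad throughout. Wrist force never read more than about 2 N during the turning.
- **Lifting off:** A 3 mm test lift met only about 1 N, so the thread was free before I raised the cap clear.
- **Placing:** The cap touched the tray floor with 3.8 N at the expected height, and I released it there. In the last wrist view its outlines match an upright cap on the tray floor, within about 1 mm of the tray's centre.
- **Bystanders:** The flask and beaker look unchanged in the side view. The arm hid the wash bottle there, so that check disagreed. The top view, compared after handing in, shows the bottle unchanged.

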